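# Pass the finishing row into the caddy, reversed

### The arm

A 7-joint arm with a two-finger parallel gripper is mounted at the origin on the work surface. World frame = base frame: x ahead of the robot, y to its left, z up, the work surface at z = 0. Lengths are in m, angles in rad, forces in N, time in s.
With the tool pointing down it reaches from about 0.35 to 0.9 m from the base axis. Payload 19.9 kg.
Tool frame: the origin (TCP) lies midway between the tips of the shut fingers; the grasp point (between the pads) lies 19 mm behind it; z points along the fingers, y is the line along which they close (so a half turn about z gives the same grasp; the last joint's range is limited). The gripper opens to 85 mm and grips with 20 to 120 N. Pads are 22 mm wide; open, the fingers measure 114 mm over their backs; the gripper's body (76 mm by 85 mm) begins 54 mm behind the grasp point. The pads swing forward as they close: fully open they stand 13 mm farther back than shut.
Start: joints at [-1.339, 0.417, -0.01, 1.614, 0.005, 1.111, -0.053], TCP at [0.168, 0.602, 0.231] pointing down, gripper open.
Joint ranges: [-2.81, 2.81], [-0.39, 2.02], [-1.27, 1.25], [0.06, 2.57], [-1.19, 4.33], [0.19, 2], [-2.82, 2.82]. Speed limits (rad/s): [1.89, 1.89, 2.39, 2.39, 3.01, 3.01, 3.01].

### API

Orientations are given as a unit quaternion [w, x, y, z].
In Python, from bench import status, imaging, r gives the robot as it stands.
- The arm moves only by the tool arm_command, never from a script. Its argument "series" is a list of rows, each a list of 6 numbers: the shift along the world's x, y, z scaled (see below), then the turn, a rotation vector about the world's x, y, z scaled (see below). In form: [[tx, ty, tz, wx, wy, wz], ...]. A call has 1 to 20 rows; each row is the pose to reach, as a shift and turn from the pose commanded when the call began; what a row does not reach only later rows make up. The controller multiplies each number of a shift by 0.15 m and each number of a turn by 90 degrees. A row lasts 1/8 s, in which the tool goes at most 62.5 mm and 10.7 degrees, less where a joint would pass 70% of its speed; a pose out of reach is approached as far as the arm can. A call with a number of a shift or a turn outside -1 to 1 is refused whole. A call with a gripper value outside its range is refused whole. "claw" is the opening, from 0 (shut) to 1 (fully open), set as the call begins (left out, the last holds). The fingers move at their own pace and stop on an object; "newtons" is the grip in N (left out, the last holds). Time passes only in rows, so rows that repeat a pose let the fingers close. It gives the time, the measured TCP pose, the force, the opening and the grip force at its end, in the units of the state.
- status.read_state(): the state, without advancing time (a new reading comes with each control period).
- imaging.capture(name): name is "scene" or "top"; returns (picture, depth): 400x640x3 uint8, red, green, blue; 400x640 float32, m along the optical axis (not along the pixel's ray), 0 where there is no reading.
- imaging.camera_info(name): a dict with "vertical_fov" (degrees; the focal length in pixels is half the picture's height over the tangent of half this angle, whatever the lens; pixels are square), "cx", "cy" (the principal point, pixels), "extrinsics" (4x4, takes a point from camera to world coordinates). Camera axes: x right, y down, z forward; pixel columns grow to the right and rows downward; lengths in m; the calibration is good to about 2 mm. A picture is of the moment at which its call begins. camera_info takes no time and is no camera call.
- r.hand_in(): hands the job in; it is judged then, once.
The state is a dict: "time_s": time; "joint_positions": joint angles; "dq": joint speeds; "effort": joint torques, N m; "tool_pos": TCP position; "ee_rot": TCP orientation; "wrist_force": force on the tool from outside, world axes, zero at the start; "moment": the same for the moment, N m; "gripper_width": finger opening in m; "grip_force": force on a finger pad.
Only numpy, scipy, OpenCV 4.12 (cv2) and the standard library are available. Lean on these libraries where they do the work, as an engineer would, in place of code of your own. Each camera call takes 0.05 s, during which the arm holds its last target. There are 200 camera calls.

### The job

The shoe repairer working across the bench wants the finishing row in the order he reads it. Move the four things from the little black trays into the four compartments of the wooden caddy in reverse order: the one at the left end of the board goes to the right end of the caddy, the next to the next, and so on, one to a compartment. Keep them upright and set each down gently, standing on the caddy's floor.

Things in the scene. Friction and masses are not known exactly. Their poses are not given: they have to be found in the camera images.
- jar: Squat round jar of amber glass with a flat steel lid (the top 18 mm), straight-sided, 46 mm in diameter, 58 mm high, 0.14 kg; the shortest of the four. Loose, starts upright in any of the four trays. Origin: centre of its underside; z up its axis; any yaw.
- bottle: Slim closed bottle of white plastic with a narrower black cap, body 36 mm in diameter (straight-sided from the base to 57 mm up, then a shoulder and neck), 98 mm high, 0.10 kg; the tallest of the four. Loose, starts upright in any of the four trays. Origin: centre of its underside; z up its axis; any yaw.
- spool: Full spool of stiff grey thread standing on end: straight-sided, 42 mm in diameter, 74 mm high, with wooden flanges 8 mm thick at bottom and top, flush with the thread; 0.08 kg. Loose, starts upright in any of the four trays. Origin: centre of its underside; z up its axis; any yaw.
- press: Hand press (a burnishing stamp) standing on its round steel foot 44 mm in diameter and 20 mm high; wooden handle above it, 28 mm in diameter, straight from 20 to 78 mm up, tapering above; 90 mm high in all, 0.25 kg. Loose, starts upright in any of the four trays. Origin: centre of its underside; z up its axis; any yaw.
- jar_tray: Shallow square tray of black plastic, 62 x 62 mm, 10 mm high, walls and floor 3 mm, fixed on the board: the one in which the jar stands at the start (the four trays look alike). Origin: centre of its underside, which lies 12 mm above the table.
- bottle_tray: Shallow square tray of black plastic, 62 x 62 mm, 10 mm high, walls and floor 3 mm, fixed on the board: the one in which the bottle stands at the start (the four trays look alike). Origin: centre of its underside, which lies 12 mm above the table.
- spool_tray: Shallow square tray of black plastic, 62 x 62 mm, 10 mm high, walls and floor 3 mm, fixed on the board: the one in which the spool stands at the start (the four trays look alike). Origin: centre of its underside, which lies 12 mm above the table.
- press_tray: Shallow square tray of black plastic, 62 x 62 mm, 10 mm high, walls and floor 3 mm, fixed on the board: the one in which the press stands at the start (the four trays look alike). Origin: centre of its underside, which lies 12 mm above the table.
- board: Plywood board, 84 x 290 mm, 12 mm thick, fixed to the table, bearing the four black trays in a row along its y axis, at y = -102, -34, 34 and 102 mm. Origin: centre of its underside, on the table. Its x points away from the robot, +y to the robot's left (within 0.3 rad); it may lie left or right of the caddy.
- caddy: Brown wooden tray, 73 x 290 mm, fixed, empty, with four compartments in a row, each 63 x 63 mm inside, centred at x = 0 and y = -102, -34, 34, 102 mm. Floor 5 mm thick; walls and dividers 5 mm thick, 20 mm high; end boards 42 mm high. Origin: centre of its underside, on the table; x away from the robot, +y to its left (within 0.3 rad).
There are look-alikes about, which are no part of the job. What is shaped like the spool but blue is not meant.

How it is judged:
At the end, for the whole second after the job is handed in: All four stand upright (within 6 degrees), at rest and let go on the caddy floor, one to a compartment (within 16 mm of its centre along each caddy axis: anywhere it fits), in the reverse of their order along the board at the start (((y of jar_tray in the frame of board between -0.122 and -0.082 m and y of jar in the frame of caddy between 0.086 and 0.118 m) or (y of jar_tray in the frame of board between -0.054 and -0.014 m and y of jar in the frame of caddy between 0.018 and 0.05 m) or (y of jar_tray in the frame of board between 0.014 and 0.054 m and y of jar in the frame of caddy between -0.05 and -0.018 m) or (y of jar_tray in the frame of board between 0.082 and 0.122 m and y of jar in the frame of caddy between -0.118 and -0.086 m)) and x of jar in the frame of caddy between -0.016 and 0.016 m and z of jar in the frame of caddy between 0.001 and 0.009 m and angle between each of jar, bottle, spool, press's own z axis and vertical below 0.1 rad and linear speed of each of jar, bottle, spool, press below 0.02 m/s and angular speed of each of jar, bottle, spool, press below 0.2 rad/s and ((y of bottle_tray in the frame of board between -0.122 and -0.082 m and y of bottle in the frame of caddy between 0.086 and 0.118 m) or (y of bottle_tray in the frame of board between -0.054 and -0.014 m and y of bottle in the frame of caddy between 0.018 and 0.05 m) or (y of bottle_tray in the frame of board between 0.014 and 0.054 m and y of bottle in the frame of caddy between -0.05 and -0.018 m) or (y of bottle_tray in the frame of board between 0.082 and 0.122 m and y of bottle in the frame of caddy between -0.118 and -0.086 m)) and x of bottle in the frame of caddy between -0.016 and 0.016 m and z of bottle in the frame of caddy between 0.001 and 0.009 m and ((y of spool_tray in the frame of board between -0.122 and -0.082 m and y of spool in the frame of caddy between 0.086 and 0.118 m) or (y of spool_tray in the frame of board between -0.054 and -0.014 m and y of spool in the frame of caddy between 0.018 and 0.05 m) or (y of spool_tray in the frame of board between 0.014 and 0.054 m and y of spool in the frame of caddy between -0.05 and -0.018 m) or (y of spool_tray in the frame of board between 0.082 and 0.122 m and y of spool in the frame of caddy between -0.118 and -0.086 m)) and x of spool in the frame of caddy between -0.016 and 0.016 m and z of spool in the frame of caddy between 0.001 and 0.009 m and ((y of press_tray in the frame of board between -0.122 and -0.082 m and y of press in the frame of caddy between 0.086 and 0.118 m) or (y of press_tray in the frame of board between -0.054 and -0.014 m and y of press in the frame of caddy between 0.018 and 0.05 m) or (y of press_tray in the frame of board between 0.014 and 0.054 m and y of press in the frame of caddy between -0.05 and -0.018 m) or (y of press_tray in the frame of board between 0.082 and 0.122 m and y of press in the frame of caddy between -0.118 and -0.086 m)) and x of press in the frame of caddy between -0.016 and 0.016 m and z of press in the frame of caddy between 0.001 and 0.009 m); the robot touches nothing.
It fails at once if one of the four is tipped more than about 40 degrees from upright (angle between any of jar, bottle, spool, press's own z axis and vertical above 0.7 rad).
It fails at once if one of the four is rammed into the caddy (over 60 N) (contact force between any of jar, bottle, spool, press and caddy above 60 N).
It fails at once if one of the four is dropped (falls free by more than about 20 mm) ((linear speed of jar above 0.6 m/s and contact force between the fingers and jar below 0.1 N) or (linear speed of bottle above 0.6 m/s and contact force between the fingers and bottle below 0.1 N) or (linear speed of spool above 0.6 m/s and contact force between the fingers and spool below 0.1 N) or (linear speed of press above 0.6 m/s and contact force between the fingers and press below 0.1 N)).
It also fails if it takes over 128 s, if anything falls off the work surface, if the arm or the gripper's body presses on something with over 40 N, if the wrist force passes 120 N, or if a joint passes its speed limit or range.

## Working session

There is one attempt and no reset: what is moved stays moved. The work goes in short steps, Python scripts to look and compute and a tool call to move; the robot and the scene stay as the last step left them, time stands still between calls to the robot, and variables do not carry over. Pictures are saved under pics/ and viewed, at most 14 in all, crops included, and the job is handed in when it is done.

Besides the shell and the picture viewer there is one more tool, called by a JSON object that holds its "op" and its "data". arm_command: Moves the arm, as the interface text tells. Shifts and turns lie within -1 to 1; 1 stands for 0.15 m of shift or 90 degrees of turn. Its arguments: {"type":"object","properties":{"series":{"type":"array"},"claw":{"type":"number"},"newtons":{"type":"number"}},"required":["series"]}

```bash
mkdir -p pics; ls
cat > h.py <<'E'
import numpy as np, cv2
from bench import status, imaging, r
def cloud(n):
    im,d=imaging.capture(n); c=imaging.camera_info(n)
    f=200/np.tan(np.radians(c["vertical_fov"])/2)
    v,u=np.mgrid[0:400,0:640]
    P=np.stack([(u-c["cx"])/f*d,(v-c["cy"])/f*d,d,np.ones_like(d)],-1)@np.array(c["extrinsics"]).T
    P=P[...,:3]; P[d==0]=np.nan
    return im,d,P
def save(n,im): cv2.imwrite(n,cv2.cvtColor(im,cv2.COLOR_RGB2BGR))
E
python3 - <<'E'
from h import *
for n in("scene","top"):
    im,d,P=cloud(n); save(f"pics/{n}0.png",im); np.savez(f"{n}0.npz",im=im,P=P); print(imaging.camera_info(n))
print(status.read_state())
E
```

```text
pics
{'vertical_fov': 55.80640723975547, 'cx': 315.09181103210796, 'cy': 202.17474268142584, 'extrinsics': array([[ 0.77480602,  0.45811408, -0.43566859,  0.94689853],
       [ 0.63213234, -0.55138278,  0.5444132 , -0.51788763],
       [ 0.0091832 , -0.69721483, -0.71680342,  0.74416307],
       [ 0.        ,  0.        ,  0.        ,  1.        ]])}
{'vertical_fov': 57.222110769296116, 'cx': 326.2850550501632, 'cy': 204.06059398455756, 'extrinsics': array([[ 0.01206992, -0.99738746,  0.07122201,  0.46845131],
       [-0.99977318, -0.01328735, -0.01664453,  0.00591188],
       [ 0.0175474 , -0.07100496, -0.99732161,  0.80778452],
       [ 0.        ,  0.        ,  0.        ,  1.        ]])}
{'time_s': 0.1, 'joint_positions': array([-1.33948962,  0.41793495, -0.01031554,  1.6141304 ,  0.00469732,
        1.11074614, -0.05303589]), 'dq': array([ 7.61582061e-04, -1.40396245e-03,  1.40370409e-04, -4.84596500e-05,
       -1.43432599e-03, -5.18784678e-04,  4.74573951e-04]), 'effort': array([ 3.16660815e-03, -8.65813208e+01,  6.79294299e-01, -4.35637057e+01,
        1.90082495e-02,  4.96989363e-03,  1.27231042e-04]), 'tool_pos': array([0.16830806, 0.60156025, 0.23070298]), 'ee_rot': array([-3.99381535e-05,  1.35989434e-01,  9.90710107e-01, -5.96117387e-04]), 'wrist_force': array([-0.35686004, -0.39659464,  0.63540036]), 'moment': array([-0.02654656,  0.00914477, -0.02470992]), 'grip_force': 0.0, 'gripper_width': 0.08532533602724564}
```

View pics/scene0.png

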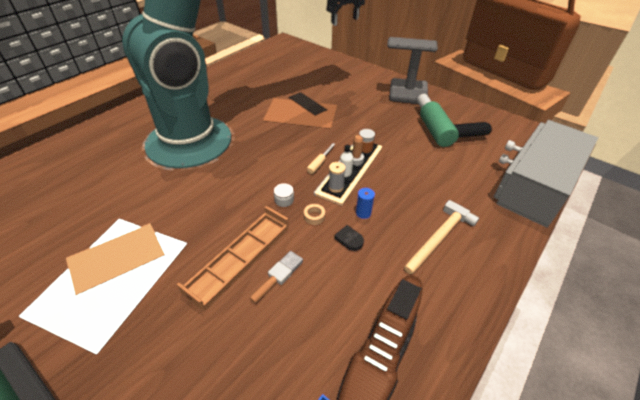

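View pics/top0.png

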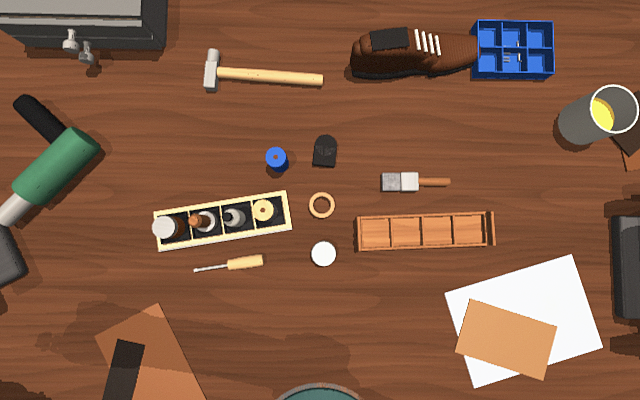

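The top view shows, on the board from left to right: jar (165,228), press (203,221), bottle (234,216) and spool (263,210). The empty caddy is at (425,231). The look-alikes are a blue spool (277,159) and a loose tin (323,254). They are off the board, and the grey-thread spool in a tray fits the description. Next I measure and confirm in a crop.

Run:
```python
from h import *
T=np.load("top0.npz"); S=np.load("scene0.npz")
a=cv2.resize(T["im"][180:260,140:310],None,fx=3.5,fy=3.5,interpolation=2)
b=cv2.resize(S["im"][120:210,310:395],None,fx=3.1,fy=3.1,interpolation=2)
h=max(a.shape[0],b.shape[0]); w=[cv2.copyMakeBorder(x,0,h-x.shape[0],0,0,0) for x in(a,b[:,:200])]
save("pics/crop.png",np.hstack(w))
# rectangles
for nm,sl,lo,hi in(("board",np.s_[185:258,145:297],.008,.03),("caddy",np.s_[205:256,350:502],.012,.05)):
  P=T["P"][sl].reshape(-1,3); im=T["im"][sl].reshape(-1,3).astype(int)
  m=(P[:,2]>lo)&(P[:,2]<hi)
  print(nm,m.sum(),cv2.minAreaRect(P[m,:2].astype(np.float32)),np.percentile(P[m,2],[5,50,95]))
P=np.concatenate([T["P"].reshape(-1,3),S["P"].reshape(-1,3)])
src=np.r_[np.zeros(256000),np.ones(256000)]
b=(P[:,0]>.36)&(P[:,0]<.56)&(P[:,1]>.03)&(P[:,1]<.33)&(P[:,2]>.04)&(P[:,2]<.16)
Q=P[b];s=src[b]
G=np.zeros((220,320),np.uint8); G[((Q[:,0]-.35)*1000).astype(int),((Q[:,1]-.02)*1000).astype(int)]=255
G=cv2.morphologyEx(G,cv2.MORPH_CLOSE,np.ones((3,3)))
n,L,st,c=cv2.connectedComponentsWithStats(G)
l=L[((Q[:,0]-.35)*1000).astype(int),((Q[:,1]-.02)*1000).astype(int)]
for i in range(1,n):
  if st[i,4]>60:
    for k in(0,1):
      q=Q[(l==i)&(s==k)]
      if len(q)>5:
        t=q[q[:,2]>np.percentile(q[:,2],98)-.006]; print(i,k,len(q),"top z",t[:,2].max().round(4),"ctr",((t[:,:2].min(0)+t[:,:2].max(0))/2).round(4),"ext",np.ptp(t[:,:2],axis=0).round(3),"all",q.min(0).round(3),q.max(0).round(3))
```

```text
board 3711 ((0.4634082019329071, 0.21253801882266998), (0.1346176713705063, 0.2902460992336273), 9.999971389770508) [0.00976406 0.01350178 0.022809  ]
caddy 1444 ((0.46936172246932983, -0.21639662981033325), (0.07302450388669968, 0.2917861342430115), 3.0276191234588623) [0.01464653 0.01973708 0.04192238]
1 0 481 top z 0.0759 ctr [0.471  0.3119] ext [0.044 0.036] all [0.449 0.294 0.04 ] [0.493 0.33  0.076]
1 1 180 top z 0.0769 ctr [0.4764 0.312 ] ext [0.045 0.036] all [0.454 0.293 0.04 ] [0.499 0.33  0.077]
2 0 274 top z 0.1088 ctr [0.484  0.2476] ext [0.021 0.022] all [0.47  0.234 0.04 ] [0.497 0.259 0.109]
2 1 190 top z 0.1051 ctr [0.4901 0.2478] ext [0.021 0.02 ] all [0.476 0.232 0.04 ] [0.503 0.258 0.105]
3 0 307 top z 0.1161 ctr [0.4921 0.183 ] ext [0.017 0.016] all [0.475 0.166 0.04 ] [0.509 0.197 0.116]
3 1 215 top z 0.1145 ctr [0.4956 0.1833] ext [0.019 0.016] all [0.482 0.165 0.04 ] [0.516 0.193 0.115]
6 0 413 top z 0.0922 ctr [0.5066 0.119 ] ext [0.039 0.041] all [0.485 0.097 0.04 ] [0.526 0.14  0.092]
6 1 322 top z 0.0908 ctr [0.5119 0.1199] ext [0.04 0.04] all [0.492 0.096 0.04 ] [0.534 0.14  0.091]
```

View pics/crop.png

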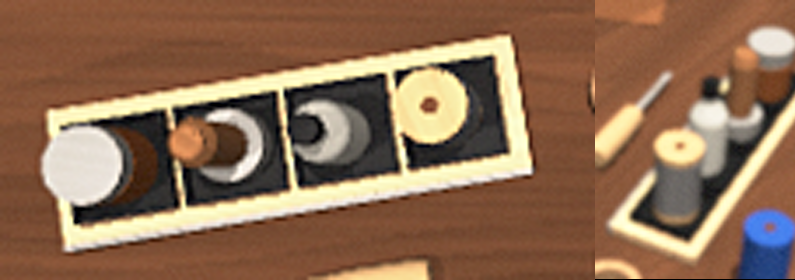

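The crop confirms jar, press, bottle and grey-thread spool, in that order from left to right. The cameras differ by about 5 mm in x, so I refine the object centres and the caddy with both before moving.

Run:
```python
from h import *
st=status.read_state(); print(st["tool_pos"],st["ee_rot"])
D={n:np.load(n+"0.npz") for n in("scene","top")}
for n in D:
  P=D[n]["P"].reshape(-1,3)
  tb=P[(abs(P[:,2])<.012)&(P[:,0]>.3)&(P[:,0]<.6)&(abs(P[:,1])<.05)]; print(n,"table z",np.median(tb[:,2]))
  q=P[(P[:,0]>.41)&(P[:,0]<.53)&(P[:,1]>-.39)&(P[:,1]<-.04)&(P[:,2]>.014)&(P[:,2]<.05)]
  G=np.zeros((200,400),np.uint8);ix=((q[:,0]-.38)*1000).astype(int),((q[:,1]+.41)*1000).astype(int)
  G[ix]=1; L=cv2.connectedComponents(cv2.morphologyEx(G,3,np.ones((9,9))))[1]
  k=np.bincount(L[ix])[1:].argmax()+1; print(n,"caddy",cv2.minAreaRect(q[L[ix]==k,:2].astype(np.float32)))
  for nm,c,h in(("jar",(.474,.317),.073),("press",(.487,.2477),.105),("bottle",(.494,.183),.113),("spool",(.509,.1195),.089)):
    t=P[(np.hypot(*(P[:,:2]-c).T)<.033)&(abs(P[:,2]-h)<.006)]
    (x,y),rr=cv2.minEnclosingCircle(t[:,:2].astype(np.float32)); print(nm,round(x,4),round(y,4),"r",round(rr,4),len(t),t.mean(0).round(4))
```

```text
[0.16830806 0.60156025 0.23070298] [-3.99381535e-05  1.35989434e-01  9.90710107e-01 -5.96117387e-04]
scene table z -0.0009206269755083762
scene caddy ((0.47423291206359863, -0.216721773147583), (0.07676415890455246, 0.29191723465919495), 3.1397957801818848)
jar 0.475 0.3172 r 0.0248 122 [0.477  0.3159 0.0717]
press 0.4891 0.2464 r 0.0118 35 [0.49   0.2463 0.1026]
bottle 0.5012 0.1794 r 0.0058 27 [0.4973 0.1828 0.1115]
spool 0.5115 0.1198 r 0.0227 140 [0.5122 0.1173 0.088 ]
top table z -0.0003126865524268885
top caddy ((0.46936172246932983, -0.21639662981033325), (0.07302450388669968, 0.2917861342430115), 3.0276191234588623)
jar 0.4705 0.3167 r 0.0231 436 [0.4706 0.3162 0.0726]
press 0.4836 0.2478 r 0.0124 119 [0.4838 0.2464 0.1034]
bottle 0.4914 0.1823 r 0.0094 77 [0.4914 0.1826 0.1123]
spool 0.5064 0.1188 r 0.0209 354 [0.5062 0.1183 0.0887]
```

{"op": "arm_command", "data": {"series": [[0.2, -0.2, 0, 0, 0, -0.07], [0.45, -0.42, 0, 0, 0, -0.16], [0.7, -0.65, 0, 0, 0, -0.25], [0.9, -0.85, 0, 0, 0, -0.33], [1, -0.95, 0, 0, 0, -0.358]], "claw": 1, "newtons": 30}}

```text
time_s: 0.72
tool_pos: [0.3199, 0.4577, 0.2312]
ee_rot: [0.0, 0.407, 0.913, -0.0]
wrist_force: [0.3, 0.3, -0.2]
gripper_width: 0.0857
grip_force: 0.0
```

{"op": "arm_command", "data": {"series": [[0.25, -0.22, 0, 0, 0, -0.09], [0.5, -0.45, 0, 0, 0, -0.18], [0.75, -0.7, 0, 0, 0, -0.27], [0.95, -0.88, 0, 0, 0, -0.34], [1, -0.95, 0, 0, 0, -0.358], [1, -0.95, 0, 0, 0, -0.358]]}}

```text
time_s: 1.48
tool_pos: [0.4681, 0.3171, 0.231]
ee_rot: [-0.0, 0.643, 0.766, -0.0]
wrist_force: [-1.2, 1.6, -0.2]
gripper_width: 0.0854
grip_force: 0.0
```

{"op": "arm_command", "data": {"series": [[0.03, 0, -0.2, 0, 0, 0], [0.03, 0, -0.4, 0, 0, 0], [0.03, 0, -0.6, 0, 0, 0], [0.03, 0, -0.8, 0, 0, 0], [0.03, 0, -0.92, 0, 0, 0], [0.03, 0, -0.92, 0, 0, 0]]}}

```text
time_s: 2.22
tool_pos: [0.4719, 0.3174, 0.0924]
ee_rot: [-0.0, 0.643, 0.766, -0.001]
wrist_force: [1.1, -0.4, -0.1]
gripper_width: 0.0853
grip_force: 0.0
```

Run:
```python
from h import *
print(status.read_state()["tool_pos"])
im,d,P=cloud("scene"); save("pics/s1.png",cv2.resize(im[60:210,280:480],None,fx=4,fy=4,interpolation=2))
```

```text
[0.47186774 0.31738843 0.09244302]
```

View pics/s1.png

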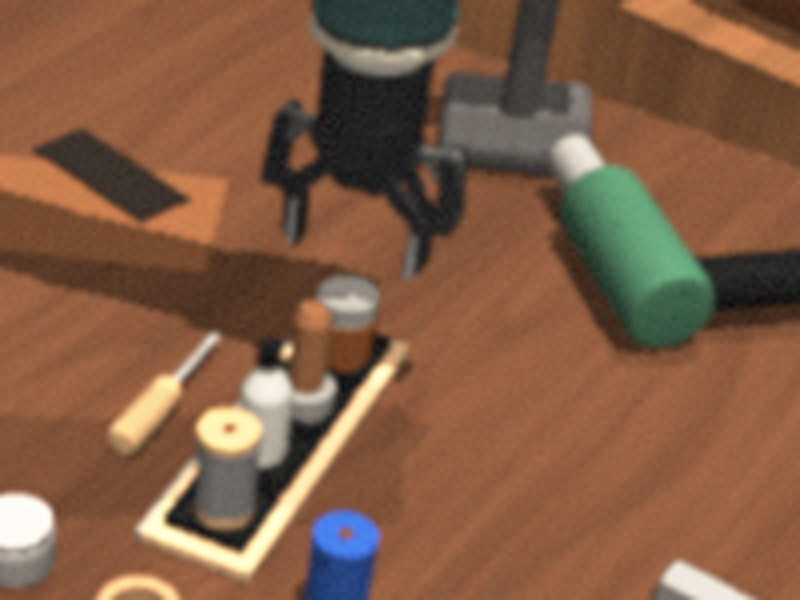

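The crop shows the open fingers at (292,235) and (412,270), straddling the jar lid at (347,293). They are centred, so I descend and grip.

{"op": "arm_command", "data": {"series": [[0, 0, -0.12, 0, 0, 0], [0, 0, -0.25, 0, 0, 0], [0, 0, -0.37, 0, 0, 0], [0, 0, -0.4, 0, 0, 0], [0, 0, -0.4, 0, 0, 0]]}}

```text
time_s: 2.9
tool_pos: [0.4729, 0.3167, 0.033]
ee_rot: [0.0, 0.643, 0.766, -0.0]
wrist_force: [-0.0, 0.5, 0.6]
gripper_width: 0.0852
grip_force: 0.0
```

{"op": "arm_command", "data": {"series": [[0, 0, 0, 0, 0, 0], [0, 0, 0, 0, 0, 0], [0, 0, 0, 0, 0, 0], [0, 0, 0, 0, 0, 0], [0, 0, 0, 0, 0, 0], [0, 0, 0, 0, 0, 0], [0, 0, 0, 0, 0, 0], [0, 0, 0, 0, 0, 0]], "claw": 0, "newtons": 30}}

```text
time_s: 3.9
tool_pos: [0.4731, 0.3171, 0.0338]
ee_rot: [-0.0, 0.643, 0.766, 0.0]
wrist_force: [-2.1, -0.4, 5.7]
gripper_width: 0.0453
grip_force: 30.1
```

{"op": "arm_command", "data": {"series": [[0, 0, 0.08, 0, 0, 0], [0, 0, 0.25, 0, 0, 0], [0, 0, 0.45, 0, 0, 0], [0, 0, 0.65, 0, 0, 0], [0, 0, 0.83, 0, 0, 0], [0, 0, 0.95, 0, 0, 0], [0, 0, 1, 0, 0, 0]]}}

```text
time_s: 4.78
tool_pos: [0.473, 0.317, 0.1843]
ee_rot: [0.0, 0.643, 0.766, 0.0]
wrist_force: [-0.7, -0.4, -2.2]
gripper_width: 0.0453
grip_force: 31.2
```

{"op": "arm_command", "data": {"series": [[0, -0.1, 0, 0, 0, 0], [0, -0.25, 0, 0, 0, 0], [0, -0.45, 0, 0, 0, 0], [0, -0.65, 0, 0, 0, 0], [0, -0.85, 0, 0, 0, 0], [0, -1, 0, 0, 0, 0]]}}

```text
time_s: 5.52
tool_pos: [0.4723, 0.1637, 0.1826]
ee_rot: [-0.0, 0.644, 0.765, -0.001]
wrist_force: [-0.4, 0.7, -1.9]
gripper_width: 0.0452
grip_force: 31.2
```

{"op": "arm_command", "data": {"series": [[0, -0.2, 0, 0, 0, 0], [0, -0.4, 0, 0, 0, 0], [0, -0.6, 0, 0, 0, 0], [0, -0.8, 0, 0, 0, 0], [0, -1, 0, 0, 0, 0]]}}

```text
time_s: 6.15
tool_pos: [0.4717, 0.0144, 0.1826]
ee_rot: [-0.0, 0.644, 0.765, -0.0]
wrist_force: [1.4, 0.6, -1.6]
gripper_width: 0.0455
grip_force: 31.2
```

{"op": "arm_command", "data": {"series": [[0, -0.2, 0, 0, 0, -0.01], [0, -0.4, 0, 0, 0, -0.03], [0, -0.6, 0, 0, 0, -0.05], [0, -0.8, 0, 0, 0, -0.07], [0, -1, 0, 0, 0, -0.077]]}}

```text
time_s: 6.78
tool_pos: [0.4713, -0.1352, 0.1826]
ee_rot: [-0.0, 0.689, 0.725, -0.0]
wrist_force: [0.8, 0.2, -2.7]
gripper_width: 0.0455
grip_force: 31.2
```

{"op": "arm_command", "data": {"series": [[0.01, -0.2, 0, 0, 0, 0], [0.02, -0.4, 0, 0, 0, 0], [0.03, -0.6, 0, 0, 0, 0], [0.03, -0.8, 0, 0, 0, 0], [0.03, -0.95, 0, 0, 0, 0], [0.03, -1, 0, 0, 0, 0], [0.03, -1, 0, 0, 0, 0]]}}

```text
time_s: 7.65
tool_pos: [0.4765, -0.2834, 0.1828]
ee_rot: [-0.0, 0.689, 0.725, -0.0]
wrist_force: [0.1, 0.4, -2.4]
gripper_width: 0.0453
grip_force: 31.2
```

{"op": "arm_command", "data": {"series": [[0, -0.12, -0.05, 0, 0, 0], [0, -0.22, -0.2, 0, 0, 0], [0, -0.233, -0.4, 0, 0, 0], [0, -0.233, -0.6, 0, 0, 0], [0, -0.233, -0.77, 0, 0, 0], [0, -0.233, -0.87, 0, 0, 0], [0, -0.233, -0.9, 0, 0, 0]]}}

```text
time_s: 8.52
tool_pos: [0.4773, -0.3175, 0.0478]
ee_rot: [-0.0, 0.688, 0.726, -0.0]
wrist_force: [-0.4, -0.6, -1.5]
gripper_width: 0.0456
grip_force: 31.2
```

Run:
```python
from h import *
print(status.read_state()["tool_pos"])
im,d,P=cloud("scene"); save("pics/s2.png",cv2.resize(im[170:320,140:300],None,fx=4,fy=4,interpolation=2))
```

```text
[ 0.47725443 -0.31751504  0.04780244]
```

View pics/s2.png

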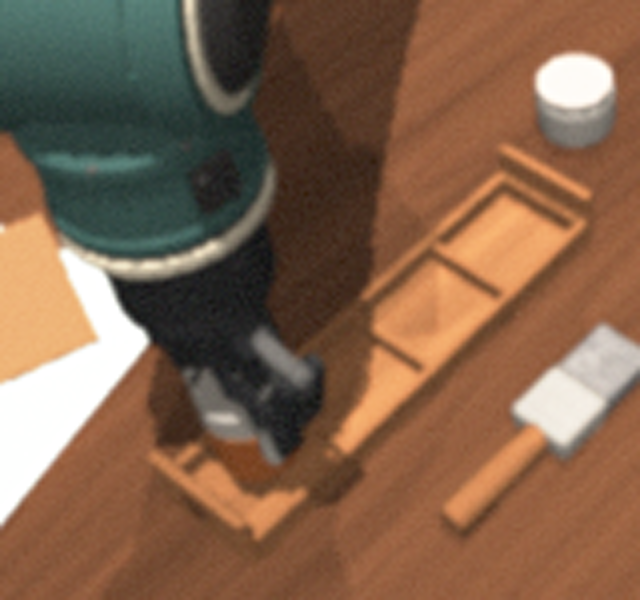

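The jar hovers over the last compartment, with its foot near (250,480) in the crop, inside the end board and divider. I lower it slowly.

{"op": "arm_command", "data": {"series": [[0, 0, -0.03, 0, 0, 0], [0, 0, -0.06, 0, 0, 0], [0, 0, -0.09, 0, 0, 0], [0, 0, -0.11, 0, 0, 0], [0, 0, -0.13, 0, 0, 0], [0, 0, -0.14, 0, 0, 0], [0, 0, -0.15, 0, 0, 0], [0, 0, -0.15, 0, 0, 0]]}}

```text
time_s: 9.57
tool_pos: [0.4774, -0.3181, 0.0257]
ee_rot: [-0.0, 0.688, 0.725, -0.0]
wrist_force: [-0.3, -0.2, -1.8]
gripper_width: 0.0454
grip_force: 31.2
```

{"op": "arm_command", "data": {"series": [[0, 0, -0.005, 0, 0, 0], [0, 0, -0.01, 0, 0, 0], [0, 0, -0.015, 0, 0, 0], [0, 0, -0.015, 0, 0, 0]]}}

```text
time_s: 10.07
tool_pos: [0.4774, -0.3181, 0.0238]
ee_rot: [-0.0, 0.688, 0.725, 0.0]
wrist_force: [-1.2, 1.6, 6.7]
gripper_width: 0.0454
grip_force: 32.0
```

Contact felt, so I release and retreat.

{"op": "arm_command", "data": {"series": [[0, 0, 0, 0, 0, 0], [0, 0, 0, 0, 0, 0], [0, 0, 0, 0, 0, 0], [0, 0, 0, 0, 0, 0], [0, 0, 0, 0, 0, 0], [0, 0, 0, 0, 0, 0]], "claw": 1}}

```text
time_s: 10.82
tool_pos: [0.4774, -0.3181, 0.0235]
ee_rot: [-0.0, 0.688, 0.725, -0.0]
wrist_force: [0.1, 0.4, 0.8]
gripper_width: 0.0852
grip_force: 0.0
```

{"op": "arm_command", "data": {"series": [[0, 0, 0.1, 0, 0, 0], [0, 0, 0.3, 0, 0, 0], [0, 0, 0.55, 0, 0, 0], [0, 0, 0.8, 0, 0, 0], [0, 0, 1, 0, 0, 0]]}}

```text
time_s: 11.45
tool_pos: [0.4774, -0.3183, 0.1761]
ee_rot: [0.001, 0.688, 0.725, 0.0]
wrist_force: [-0.5, -0.1, 0.1]
gripper_width: 0.0854
grip_force: 0.0
```

{"op": "arm_command", "data": {"series": [[0, 0.2, 0.1, 0, 0, 0], [0, 0.5, 0.1, 0, 0, 0], [0, 0.8, 0.1, 0, 0, 0], [0, 1, 0.1, 0, 0, 0]]}}

```text
time_s: 11.95
tool_pos: [0.4773, -0.1662, 0.1894]
ee_rot: [0.0, 0.688, 0.726, 0.0]
wrist_force: [0.6, -0.8, -0.0]
gripper_width: 0.0853
grip_force: 0.0
```

{"op": "arm_command", "data": {"series": [[0, 0.3, 0, 0, 0, 0], [0, 0.6, 0, 0, 0, 0.03], [0, 0.9, 0, 0, 0, 0.06], [0, 1, 0, 0, 0, 0.077]]}}

```text
time_s: 12.45
tool_pos: [0.4773, -0.0158, 0.1893]
ee_rot: [0.0, 0.642, 0.767, 0.001]
wrist_force: [-0.3, -0.4, 0.2]
gripper_width: 0.0857
grip_force: 0.0
```

{"op": "arm_command", "data": {"series": [[0, 0.3, 0, 0, 0, 0], [0.02, 0.6, 0, 0, 0, 0], [0.04, 0.9, 0, 0, 0, 0], [0.06, 1, 0, 0, 0, 0], [0.06, 1, 0, 0, 0, 0]]}}

```text
time_s: 13.08
tool_pos: [0.4866, 0.1316, 0.1888]
ee_rot: [0.0, 0.643, 0.766, -0.0]
wrist_force: [0.1, 0.1, -0.5]
gripper_width: 0.0855
grip_force: 0.0
```

Run:
```python
from h import *
print(status.read_state()["tool_pos"])
im,d,P=cloud("scene"); save("pics/s3.png",cv2.resize(im[190:310,160:310],None,fx=4,fy=4,interpolation=2))
Q=P.reshape(-1,3);t=Q[(np.hypot(Q[:,0]-.479,Q[:,1]+.318)<.04)&(Q[:,2]>.055)]
print(t.mean(0),cv2.minEnclosingCircle(t[:,:2].astype(np.float32)),t[:,2].max())
```

```text
[0.48662891 0.13160323 0.18876055]
[ 0.48230683 -0.31721379  0.06146534] ((0.480020135641098, -0.31683534383773804), 0.023576071485877037) 0.06557932843880354
```

View pics/s3.png

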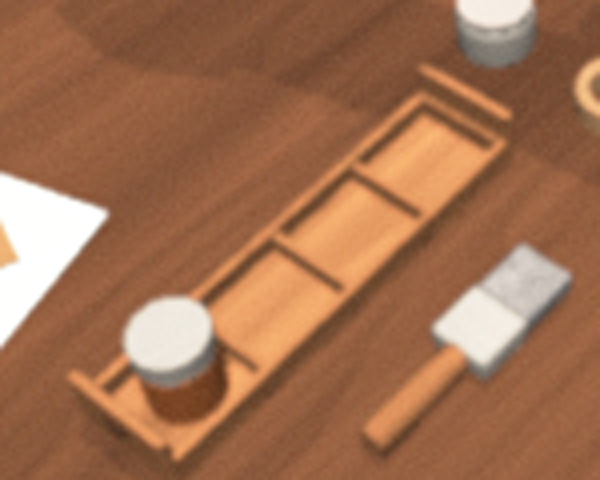

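Jar stands upright and centred at (175,355) in the crop. Next the bottle, gripped higher so its cap clears the gripper body.

{"op": "arm_command", "data": {"series": [[0.03, 0.17, 0, 0, 0, 0], [0.05, 0.32, 0, 0, 0, 0], [0.05, 0.34, -0.12, 0, 0, 0], [0.05, 0.34, -0.3, 0, 0, 0], [0.05, 0.34, -0.5, 0, 0, 0], [0.05, 0.34, -0.7, 0, 0, 0], [0.05, 0.34, -0.85, 0, 0, 0], [0.05, 0.34, -0.94, 0, 0, 0], [0.05, 0.34, -0.965, 0, 0, 0], [0.05, 0.34, -0.965, 0, 0, 0]]}}

```text
time_s: 14.38
tool_pos: [0.4941, 0.1827, 0.044]
ee_rot: [0.0, 0.643, 0.766, 0.0]
wrist_force: [-0.4, -0.6, 0.1]
gripper_width: 0.0854
grip_force: 0.0
```

{"op": "arm_command", "data": {"series": [[0, 0, 0, 0, 0, 0], [0, 0, 0, 0, 0, 0], [0, 0, 0, 0, 0, 0], [0, 0, 0, 0, 0, 0], [0, 0, 0, 0, 0, 0], [0, 0, 0, 0, 0, 0], [0, 0, 0, 0, 0, 0], [0, 0, 0, 0, 0, 0]], "claw": 0, "newtons": 30}}

```text
time_s: 15.38
tool_pos: [0.494, 0.183, 0.0442]
ee_rot: [0.0, 0.643, 0.766, 0.0]
wrist_force: [-2.3, -0.4, 5.8]
gripper_width: 0.0349
grip_force: 29.5
```

{"op": "arm_command", "data": {"series": [[0, 0, 0.08, 0, 0, 0], [0, 0, 0.25, 0, 0, 0], [0, 0, 0.45, 0, 0, 0], [0, 0, 0.65, 0, 0, 0], [0, 0, 0.83, 0, 0, 0], [0, 0, 0.95, 0, 0, 0], [0, 0, 1, 0, 0, 0]]}}

```text
time_s: 16.25
tool_pos: [0.4941, 0.183, 0.1952]
ee_rot: [0.0, 0.643, 0.766, 0.001]
wrist_force: [0.8, -0.1, -0.4]
gripper_width: 0.035
grip_force: 30.4
```

{"op": "arm_command", "data": {"series": [[0, -0.1, 0, 0, 0, 0], [0, -0.25, 0, 0, 0, 0], [-0.02, -0.45, 0, 0, 0, -0.02], [-0.04, -0.65, 0, 0, 0, -0.04], [-0.06, -0.85, 0, 0, 0, -0.06], [-0.08, -1, 0, 0, 0, -0.077]]}}

```text
time_s: 17.0
tool_pos: [0.4816, 0.0306, 0.1938]
ee_rot: [0.0, 0.69, 0.724, -0.0]
wrist_force: [1.0, 0.4, -1.5]
gripper_width: 0.0348
grip_force: 30.3
```

{"op": "arm_command", "data": {"series": [[-0.02, -0.2, 0, 0, 0, 0], [-0.04, -0.4, 0, 0, 0, 0], [-0.06, -0.6, 0, 0, 0, 0], [-0.08, -0.8, 0, 0, 0, 0], [-0.082, -0.95, 0, 0, 0, 0], [-0.082, -1, 0, 0, 0, 0], [-0.082, -1, 0, 0, 0, 0]]}}

```text
time_s: 17.88
tool_pos: [0.4695, -0.1171, 0.1937]
ee_rot: [-0.0, 0.689, 0.725, -0.0]
wrist_force: [0.8, 0.2, -1.1]
gripper_width: 0.0353
grip_force: 30.3
```

{"op": "arm_command", "data": {"series": [[0, -0.2, 0, 0, 0, 0], [0, -0.4, -0.1, 0, 0, 0], [0, -0.437, -0.25, 0, 0, 0], [0, -0.437, -0.4, 0, 0, 0], [0, -0.437, -0.6, 0, 0, 0], [0, -0.437, -0.75, 0, 0, 0], [0, -0.437, -0.85, 0, 0, 0], [0, -0.437, -0.9, 0, 0, 0], [0, -0.437, -0.9, 0, 0, 0]]}}

```text
time_s: 19.0
tool_pos: [0.4697, -0.1825, 0.0588]
ee_rot: [-0.0, 0.688, 0.725, -0.0]
wrist_force: [0.3, -0.0, -0.1]
gripper_width: 0.0347
grip_force: 30.3
```

{"op": "arm_command", "data": {"series": [[0, 0, -0.03, 0, 0, 0], [0, 0, -0.06, 0, 0, 0], [0, 0, -0.09, 0, 0, 0], [0, 0, -0.12, 0, 0, 0], [0, 0, -0.135, 0, 0, 0], [0, 0, -0.145, 0, 0, 0], [0, 0, -0.155, 0, 0, 0], [0, 0, -0.16, 0, 0, 0], [0, 0, -0.164, 0, 0, 0], [0, 0, -0.164, 0, 0, 0]]}}

```text
time_s: 20.25
tool_pos: [0.4696, -0.1826, 0.0342]
ee_rot: [0.0, 0.688, 0.725, 0.0]
wrist_force: [-0.7, 0.5, 0.1]
gripper_width: 0.0346
grip_force: 30.6
```

{"op": "arm_command", "data": {"series": [[0, 0, -0.003, 0, 0, 0], [0, 0, -0.006, 0, 0, 0], [0, 0, -0.008, 0, 0, 0], [0, 0, -0.008, 0, 0, 0]]}}

```text
time_s: 20.75
tool_pos: [0.4697, -0.1828, 0.034]
ee_rot: [0.0, 0.688, 0.725, 0.0]
wrist_force: [-9.1, 3.2, 30.9]
gripper_width: 0.035
grip_force: 33.8
```

{"op": "arm_command", "data": {"series": [[0, 0, 0.004, 0, 0, 0], [0, 0, 0.006, 0, 0, 0], [0, 0, 0.006, 0, 0, 0]]}}

```text
time_s: 21.12
tool_pos: [0.4697, -0.1827, 0.0341]
ee_rot: [0.0, 0.688, 0.725, 0.0]
wrist_force: [-2.7, 0.8, 7.8]
gripper_width: 0.035
grip_force: 31.3
```

{"op": "arm_command", "data": {"series": [[0, 0, 0, 0, 0, 0], [0, 0, 0, 0, 0, 0], [0, 0, 0, 0, 0, 0], [0, 0, 0, 0, 0, 0], [0, 0, 0, 0, 0, 0], [0, 0, 0, 0, 0, 0]], "claw": 1}}

```text
time_s: 21.88
tool_pos: [0.4695, -0.1826, 0.0338]
ee_rot: [-0.0, 0.688, 0.725, -0.0]
wrist_force: [-0.7, -1.1, -0.2]
gripper_width: 0.0854
grip_force: 0.0
```

{"op": "arm_command", "data": {"series": [[0, 0, 0.1, 0, 0, 0], [0, 0, 0.3, 0, 0, 0], [0, 0, 0.55, 0, 0, 0], [0, 0, 0.8, 0, 0, 0], [0, 0, 1, 0, 0, 0], [0, 0, 1, 0, 0, 0]]}}

```text
time_s: 22.62
tool_pos: [0.4705, -0.183, 0.1866]
ee_rot: [0.002, 0.688, 0.725, 0.001]
wrist_force: [0.7, 0.1, -0.9]
gripper_width: 0.0855
grip_force: 0.0
```

{"op": "arm_command", "data": {"series": [[0, 0.2, 0.05, 0, 0, 0], [0, 0.5, 0.05, 0, 0, 0], [0, 0.8, 0.05, 0, 0, 0], [0, 1, 0.05, 0, 0, 0]]}}

```text
time_s: 23.12
tool_pos: [0.4691, -0.0307, 0.1912]
ee_rot: [-0.0, 0.688, 0.726, -0.0]
wrist_force: [-0.5, -0.9, -0.2]
gripper_width: 0.0854
grip_force: 0.0
```

{"op": "arm_command", "data": {"series": [[0, 0.3, 0, 0, 0, 0], [0.02, 0.6, 0, 0, 0, 0.03], [0.04, 0.9, 0, 0, 0, 0.06], [0.06, 1, 0, 0, 0, 0.077]]}}

```text
time_s: 23.62
tool_pos: [0.4781, 0.1197, 0.1911]
ee_rot: [-0.0, 0.642, 0.767, -0.0]
wrist_force: [0.2, -0.1, -0.4]
gripper_width: 0.0853
grip_force: 0.0
```

{"op": "arm_command", "data": {"series": [[0, 0.3, 0, 0, 0, 0], [0.02, 0.6, 0, 0, 0, 0], [0.04, 0.85, 0, 0, 0, 0], [0.05, 0.867, 0, 0, 0, 0], [0.05, 0.867, 0, 0, 0, 0]]}}

```text
time_s: 24.25
tool_pos: [0.4862, 0.2462, 0.1911]
ee_rot: [0.0, 0.644, 0.765, -0.0]
wrist_force: [0.6, -1.5, 0.1]
gripper_width: 0.0854
grip_force: 0.0
```

Run:
```python
from h import *
print(status.read_state()["tool_pos"])
im,d,P=cloud("scene"); save("pics/s4.png",cv2.resize(im[110:310,160:410],None,fx=3,fy=3,interpolation=2))
Q=P.reshape(-1,3)
for x,y in((.472,-.1825),(.488,.247)):
  t=Q[(np.hypot(Q[:,0]-x,Q[:,1]-y)<.03)&(Q[:,2]>.075)&(Q[:,2]<.12)]
  print(t.mean(0),cv2.minEnclosingCircle(t[:,:2].astype(np.float32)),t[:,2].max())
```

```text
[0.48623035 0.24618487 0.19113064]
[ 0.47511087 -0.1830799   0.09121995] ((0.4727810025215149, -0.18132823705673218), 0.01139775849878788) 0.10502143840761924
[0.49224264 0.24232874 0.09233595] ((0.48926153779029846, 0.24664604663848877), 0.01360864657908678) 0.10634074879273347
```

View pics/s4.png

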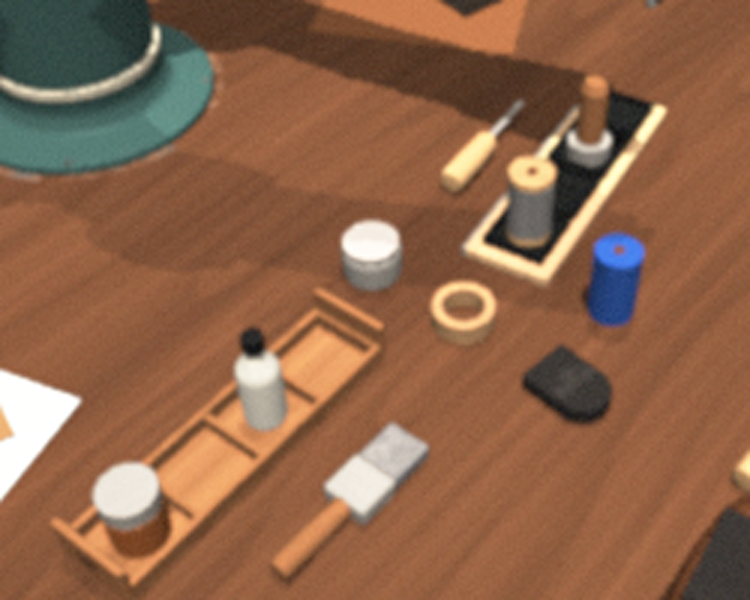

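Bottle stands at (262,395) in the crop, jar at (130,510), both upright. Now the press at (590,120).

{"op": "arm_command", "data": {"series": [[0, 0.007, -0.12, 0, 0, 0], [0, 0.007, -0.3, 0, 0, 0], [0, 0.007, -0.5, 0, 0, 0], [0, 0.007, -0.7, 0, 0, 0], [0, 0.007, -0.85, 0, 0, 0], [0, 0.007, -0.94, 0, 0, 0], [0, 0.007, -0.967, 0, 0, 0], [0, 0.007, -0.967, 0, 0, 0]]}}

```text
time_s: 25.3
tool_pos: [0.4863, 0.2484, 0.0465]
ee_rot: [0.0, 0.643, 0.766, 0.0]
wrist_force: [-0.6, -0.7, 0.3]
gripper_width: 0.0855
grip_force: 0.0
```

{"op": "arm_command", "data": {"series": [[0, 0, 0, 0, 0, 0], [0, 0, 0, 0, 0, 0], [0, 0, 0, 0, 0, 0], [0, 0, 0, 0, 0, 0], [0, 0, 0, 0, 0, 0], [0, 0, 0, 0, 0, 0], [0, 0, 0, 0, 0, 0], [0, 0, 0, 0, 0, 0], [0, 0, 0, 0, 0, 0]], "claw": 0, "newtons": 40}}

```text
time_s: 26.42
tool_pos: [0.4862, 0.2486, 0.0466]
ee_rot: [-0.0, 0.643, 0.766, 0.0]
wrist_force: [-1.7, -0.7, 5.1]
gripper_width: 0.0272
grip_force: 39.8
```

{"op": "arm_command", "data": {"series": [[0, 0, 0.08, 0, 0, 0], [0, 0, 0.25, 0, 0, 0], [0, 0, 0.45, 0, 0, 0], [0, 0, 0.65, 0, 0, 0], [0, 0, 0.83, 0, 0, 0], [0, 0, 0.95, 0, 0, 0], [0, 0, 1, 0, 0, 0]]}}

```text
time_s: 27.3
tool_pos: [0.4862, 0.2486, 0.1972]
ee_rot: [0.0, 0.643, 0.766, 0.0]
wrist_force: [0.5, -0.2, -3.6]
gripper_width: 0.0271
grip_force: 39.9
```

{"op": "arm_command", "data": {"series": [[0, -0.1, 0, 0, 0, 0], [0, -0.25, 0, 0, 0, 0], [0, -0.45, 0, 0, 0, 0], [0, -0.65, 0, 0, 0, 0], [0, -0.85, 0, 0, 0, 0], [0, -1, 0, 0, 0, 0]]}}

```text
time_s: 28.05
tool_pos: [0.4854, 0.0954, 0.1957]
ee_rot: [-0.0, 0.644, 0.765, -0.001]
wrist_force: [0.5, 0.8, -2.3]
gripper_width: 0.0269
grip_force: 39.8
```

{"op": "arm_command", "data": {"series": [[-0.01, -0.2, 0, 0, 0, -0.01], [-0.02, -0.4, 0, 0, 0, -0.03], [-0.03, -0.6, 0, 0, 0, -0.05], [-0.04, -0.8, 0, 0, 0, -0.07], [-0.045, -1, 0, 0, 0, -0.077]]}}

```text
time_s: 28.68
tool_pos: [0.4781, -0.0539, 0.1957]
ee_rot: [-0.0, 0.689, 0.725, -0.0]
wrist_force: [-0.5, 0.2, -1.6]
gripper_width: 0.0271
grip_force: 39.8
```

{"op": "arm_command", "data": {"series": [[-0.01, -0.2, 0.1, 0, 0, 0], [-0.02, -0.4, 0.1, 0, 0, 0], [-0.03, -0.6, 0.1, 0, 0, 0], [-0.04, -0.8, 0.1, 0, 0, 0], [-0.041, -0.95, 0.1, 0, 0, 0], [-0.041, -1, 0.1, 0, 0, 0], [-0.041, -1, 0.1, 0, 0, 0]]}}

```text
time_s: 29.55
tool_pos: [0.4724, -0.202, 0.2109]
ee_rot: [-0.0, 0.689, 0.725, -0.0]
wrist_force: [0.2, 0.1, -3.0]
gripper_width: 0.0266
grip_force: 39.9
```

{"op": "arm_command", "data": {"series": [[0, -0.15, 0, 0, 0, 0], [0, -0.3, 0, 0, 0, 0], [0, -0.327, -0.1, 0, 0, 0], [0, -0.327, -0.25, 0, 0, 0], [0, -0.327, -0.45, 0, 0, 0], [0, -0.327, -0.65, 0, 0, 0], [0, -0.327, -0.82, 0, 0, 0], [0, -0.327, -0.93, 0, 0, 0], [0, -0.327, -0.97, 0, 0, 0], [0, -0.327, -0.97, 0, 0, 0]]}}

```text
time_s: 30.8
tool_pos: [0.4733, -0.2505, 0.0659]
ee_rot: [-0.0, 0.688, 0.725, -0.0]
wrist_force: [0.2, 0.3, -3.4]
gripper_width: 0.0269
grip_force: 39.9
```

{"op": "arm_command", "data": {"series": [[0, 0, -0.03, 0, 0, 0], [0, 0, -0.06, 0, 0, 0], [0, 0, -0.09, 0, 0, 0], [0, 0, -0.12, 0, 0, 0], [0, 0, -0.145, 0, 0, 0], [0, 0, -0.165, 0, 0, 0], [0, 0, -0.18, 0, 0, 0], [0, 0, -0.188, 0, 0, 0], [0, 0, -0.193, 0, 0, 0], [0, 0, -0.193, 0, 0, 0]]}}

```text
time_s: 32.05
tool_pos: [0.4732, -0.2506, 0.0369]
ee_rot: [-0.0, 0.688, 0.725, -0.0]
wrist_force: [0.6, -0.8, -2.5]
gripper_width: 0.027
grip_force: 39.9
```

{"op": "arm_command", "data": {"series": [[0, 0, -0.002, 0, 0, 0], [0, 0, -0.004, 0, 0, 0], [0, 0, -0.004, 0, 0, 0]]}}

```text
time_s: 32.42
tool_pos: [0.4732, -0.2506, 0.0366]
ee_rot: [0.0, 0.688, 0.725, 0.0]
wrist_force: [-1.9, 1.1, 5.8]
gripper_width: 0.0272
grip_force: 40.8
```

Touching. Release and go to the spool.

{"op": "arm_command", "data": {"series": [[0, 0, 0, 0, 0, 0], [0, 0, 0, 0, 0, 0], [0, 0, 0, 0, 0, 0], [0, 0, 0, 0, 0, 0], [0, 0, 0, 0, 0, 0], [0, 0, 0, 0, 0, 0]], "claw": 1}}

```text
time_s: 33.17
tool_pos: [0.4732, -0.2506, 0.0363]
ee_rot: [-0.0, 0.688, 0.725, -0.0]
wrist_force: [-0.6, -0.4, -0.4]
gripper_width: 0.0853
grip_force: 0.0
```

{"op": "arm_command", "data": {"series": [[0, 0, 0.1, 0, 0, 0], [0, 0, 0.3, 0, 0, 0], [0, 0, 0.55, 0, 0, 0], [0, 0, 0.8, 0, 0, 0], [0, 0, 1, 0, 0, 0], [0, 0, 1, 0, 0, 0]]}}

```text
time_s: 33.92
tool_pos: [0.474, -0.2511, 0.189]
ee_rot: [0.002, 0.688, 0.725, 0.001]
wrist_force: [0.3, 0.8, -0.6]
gripper_width: 0.0853
grip_force: 0.0
```

{"op": "arm_command", "data": {"series": [[0, 0.2, 0, 0, 0, 0], [0.03, 0.5, 0, 0, 0, 0], [0.06, 0.8, 0, 0, 0, 0], [0.08, 1, 0, 0, 0, 0]]}}

```text
time_s: 34.42
tool_pos: [0.4849, -0.0985, 0.1861]
ee_rot: [-0.0, 0.688, 0.726, -0.0]
wrist_force: [-0.4, -0.3, 0.0]
gripper_width: 0.0854
grip_force: 0.0
```

{"op": "arm_command", "data": {"series": [[0.03, 0.3, 0, 0, 0, 0], [0.06, 0.6, 0, 0, 0, 0.03], [0.09, 0.9, 0, 0, 0, 0.06], [0.1, 1, 0, 0, 0, 0.077]]}}

```text
time_s: 34.92
tool_pos: [0.4999, 0.0519, 0.186]
ee_rot: [-0.0, 0.642, 0.767, -0.0]
wrist_force: [0.5, -0.6, 0.3]
gripper_width: 0.0854
grip_force: 0.0
```

{"op": "arm_command", "data": {"series": [[0.03, 0.2, 0, 0, 0, 0], [0.059, 0.4, 0, 0, 0, 0], [0.059, 0.462, 0, 0, 0, 0], [0.059, 0.462, 0, 0, 0, 0]]}}

```text
time_s: 35.42
tool_pos: [0.5088, 0.1181, 0.1861]
ee_rot: [-0.0, 0.643, 0.766, -0.0]
wrist_force: [-0.3, -0.2, -0.1]
gripper_width: 0.0855
grip_force: 0.0
```

Run:
```python
from h import *
print(status.read_state()["tool_pos"])
im,d,P=cloud("scene"); save("pics/s5.png",cv2.resize(im[110:310,160:410],None,fx=3,fy=3,interpolation=2))
Q=P.reshape(-1,3)
t=Q[(np.hypot(Q[:,0]-.5115,Q[:,1]-.119)<.033)&(abs(Q[:,2]-.089)<.006)]
print(t.mean(0),cv2.minEnclosingCircle(t[:,:2].astype(np.float32)),t[:,2].max())
```

```text
[0.5088345 0.1181465 0.1860932]
[0.51251566 0.117484   0.08776193] ((0.5107031464576721, 0.11897575110197067), 0.022426798939704895) 0.09137918960845615
```

View pics/s5.png

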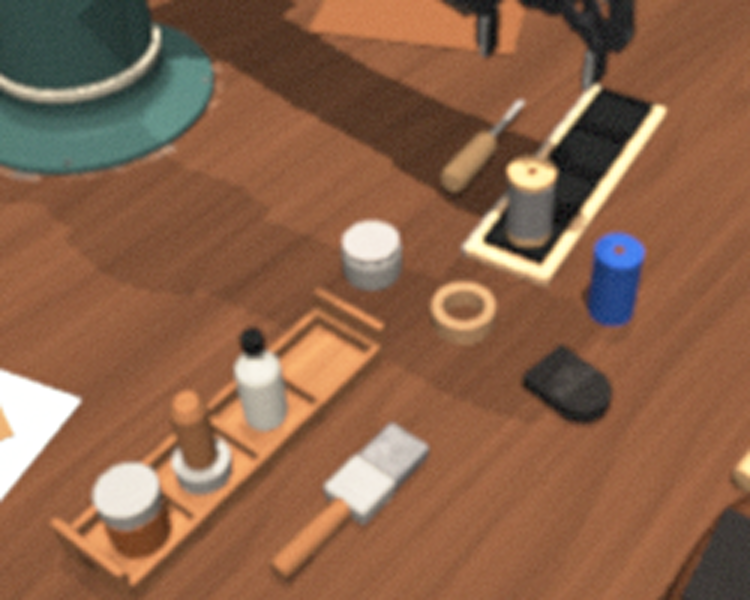

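Press stands at (200,450) in the crop. The spool at (530,205) is unmoved and clear of the blue one.

{"op": "arm_command", "data": {"series": [[0, 0.005, -0.12, 0, 0, 0], [0, 0.005, -0.3, 0, 0, 0], [0, 0.005, -0.5, 0, 0, 0], [0, 0.005, -0.7, 0, 0, 0], [0, 0.005, -0.85, 0, 0, 0], [0, 0.005, -0.95, 0, 0, 0], [0, 0.005, -0.993, 0, 0, 0], [0, 0.005, -0.993, 0, 0, 0]]}}

```text
time_s: 36.48
tool_pos: [0.5091, 0.1192, 0.0373]
ee_rot: [0.0, 0.643, 0.766, -0.0]
wrist_force: [0.7, -0.5, 1.1]
gripper_width: 0.0853
grip_force: 0.0
```

{"op": "arm_command", "data": {"series": [[0, 0, 0, 0, 0, 0], [0, 0, 0, 0, 0, 0], [0, 0, 0, 0, 0, 0], [0, 0, 0, 0, 0, 0], [0, 0, 0, 0, 0, 0], [0, 0, 0, 0, 0, 0], [0, 0, 0, 0, 0, 0], [0, 0, 0, 0, 0, 0]], "claw": 0, "newtons": 30}}

```text
time_s: 37.48
tool_pos: [0.5093, 0.1196, 0.0378]
ee_rot: [0.0, 0.643, 0.766, 0.0]
wrist_force: [-1.4, 0.1, 7.2]
gripper_width: 0.0411
grip_force: 29.5
```

{"op": "arm_command", "data": {"series": [[0, 0, 0.08, 0, 0, 0], [0, 0, 0.25, 0, 0, 0], [0, 0, 0.45, 0, 0, 0], [0, 0, 0.65, 0, 0, 0], [0, 0, 0.83, 0, 0, 0], [0, 0, 0.95, 0, 0, 0], [0, 0, 1, 0, 0, 0]]}}

```text
time_s: 38.35
tool_pos: [0.5092, 0.1196, 0.1883]
ee_rot: [0.0, 0.643, 0.766, 0.001]
wrist_force: [-0.0, 0.4, -0.5]
gripper_width: 0.0414
grip_force: 30.5
```

{"op": "arm_command", "data": {"series": [[-0.02, -0.1, 0, 0, 0, 0], [-0.05, -0.25, 0, 0, 0, -0.01], [-0.09, -0.45, 0, 0, 0, -0.03], [-0.13, -0.65, 0, 0, 0, -0.05], [-0.17, -0.85, 0, 0, 0, -0.07], [-0.2, -1, 0, 0, 0, -0.077]]}}

```text
time_s: 39.1
tool_pos: [0.4783, -0.0331, 0.1873]
ee_rot: [-0.0, 0.689, 0.724, -0.0]
wrist_force: [-0.1, 0.3, -0.2]
gripper_width: 0.0413
grip_force: 30.5
```

{"op": "arm_command", "data": {"series": [[-0.03, -0.2, 0, 0, 0, 0], [-0.06, -0.4, 0, 0, 0, 0], [-0.088, -0.55, 0, 0, 0, 0], [-0.088, -0.56, 0, 0, 0, 0], [-0.088, -0.56, -0.1, 0, 0, 0], [-0.088, -0.56, -0.25, 0, 0, 0], [-0.088, -0.56, -0.45, 0, 0, 0], [-0.088, -0.56, -0.65, 0, 0, 0], [-0.088, -0.56, -0.8, 0, 0, 0], [-0.088, -0.56, -0.87, 0, 0, 0], [-0.088, -0.56, -0.87, 0, 0, 0]]}}

```text
time_s: 40.48
tool_pos: [0.4654, -0.1143, 0.0562]
ee_rot: [-0.0, 0.688, 0.725, -0.001]
wrist_force: [-0.7, -0.7, -0.9]
gripper_width: 0.0412
grip_force: 30.6
```

{"op": "arm_command", "data": {"series": [[0, 0, -0.03, 0, 0, 0], [0, 0, -0.06, 0, 0, 0], [0, 0, -0.09, 0, 0, 0], [0, 0, -0.12, 0, 0, 0], [0, 0, -0.145, 0, 0, 0], [0, 0, -0.165, 0, 0, 0], [0, 0, -0.175, 0, 0, 0], [0, 0, -0.182, 0, 0, 0], [0, 0, -0.186, 0, 0, 0], [0, 0, -0.186, 0, 0, 0]]}}

```text
time_s: 41.72
tool_pos: [0.4659, -0.1145, 0.029]
ee_rot: [0.0, 0.688, 0.725, -0.0]
wrist_force: [-0.6, 0.6, -0.3]
gripper_width: 0.0415
grip_force: 30.6
```

{"op": "arm_command", "data": {"series": [[0, 0, -0.003, 0, 0, 0], [0, 0, -0.006, 0, 0, 0], [0, 0, -0.008, 0, 0, 0], [0, 0, -0.008, 0, 0, 0]]}}

```text
time_s: 42.22
tool_pos: [0.4659, -0.1146, 0.0278]
ee_rot: [-0.0, 0.688, 0.725, 0.0]
wrist_force: [-1.0, 0.2, 4.4]
gripper_width: 0.0411
grip_force: 31.1
```

{"op": "arm_command", "data": {"series": [[0, 0, 0, 0, 0, 0], [0, 0, 0, 0, 0, 0], [0, 0, 0, 0, 0, 0], [0, 0, 0, 0, 0, 0], [0, 0, 0, 0, 0, 0], [0, 0, 0, 0, 0, 0]], "claw": 1}}

```text
time_s: 42.98
tool_pos: [0.4658, -0.1145, 0.0277]
ee_rot: [-0.0, 0.688, 0.725, -0.0]
wrist_force: [-0.1, 0.1, -0.2]
gripper_width: 0.0852
grip_force: 0.0
```

{"op": "arm_command", "data": {"series": [[0, 0, 0.1, 0, 0, 0], [0, 0, 0.3, 0, 0, 0], [0, 0, 0.55, 0, 0, 0], [0, 0, 0.8, 0, 0, 0], [0, 0, 1, 0, 0, 0], [0, 0, 1, 0, 0, 0]]}}

```text
time_s: 43.72
tool_pos: [0.4668, -0.1147, 0.1803]
ee_rot: [0.001, 0.688, 0.725, 0.002]
wrist_force: [-0.5, -0.1, -0.3]
gripper_width: 0.0856
grip_force: 0.0
```

{"op": "arm_command", "data": {"series": [[0, 0.2, 0.1, 0, 0, 0], [0, 0.5, 0.2, 0, 0, 0], [0, 0.8, 0.2, 0, 0, 0], [0, 1, 0.2, 0, 0, 0], [0, 1, 0.2, 0, 0, 0], [0, 1, 0.2, 0, 0, 0]]}}

```text
time_s: 44.48
tool_pos: [0.4656, 0.0347, 0.2076]
ee_rot: [-0.0, 0.689, 0.725, -0.0]
wrist_force: [-0.2, -0.2, -0.0]
gripper_width: 0.0851
grip_force: 0.0
```

Run:
```python
from h import *
s=status.read_state();print(s["tool_pos"],s["time_s"])
im,d,P=cloud("scene"); t=cloud("top")[0]
save("pics/s6.png",np.hstack([cv2.resize(im[190:310,160:310],(500,400),interpolation=2),cv2.resize(t[190:270,345:405+100-100],(300,400),interpolation=2)]))
```

```text
[0.46558034 0.0347153  0.20757652] 44.475
```

View pics/s6.png

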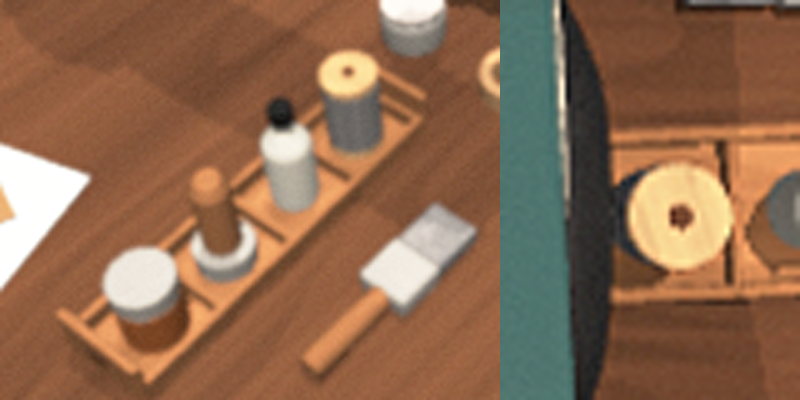

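All four stand upright in the caddy, from left to right: spool (350,110), bottle (290,170), press (220,235) and jar (150,300). That is the reverse of the board.

```bash
python3 -c "
from bench import r
print(r.hand_in())"
```

```text
the job is handed in; nothing more can be done
None
```

I moved all four into the caddy in reverse order (from left to right: spool, bottle, press, jar) and handed the job in at about 45 s; the last pictures show all four upright, one to a compartment, but no verdict came back.

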